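# Load the reagent nests of the analyser

## Robot

A 6-joint arm with a two-finger parallel gripper is mounted at the origin on the work surface. World frame = base frame: x ahead of the robot, y to its left, z up, the work surface at z = 0. Lengths are in mm, angles in rad, forces in N, time in s.
With the tool pointing down it reaches from about 300 to 850 mm from the base axis. Payload 5.4 kg.
Tool frame: the origin (TCP) lies at the very end of the fingers, on their centre line; the grasp point (between the pads) lies 19 mm behind it (r.grasp_offset is the distance from the TCP to the grasp point, in mm); y points along the fingers, z is the direction in which the jaws open and shut, and the axes are right-handed (so a half turn about y gives the same grasp; the last joint's range is limited). The gripper opens to 85 mm and grips with 20 to 120 N. Pads are 22 mm wide; open, the fingers measure 114 mm over their backs; the gripper's body (76 mm by 85 mm) begins 54 mm behind the grasp point. The pads swing forward as they close: fully open they stand 13 mm farther back than shut.
Start: joints at [0.902, 0.158, 1.597, -0, 1.386, -0.21], TCP at [254.658, 515.515, 231.299] pointing down, gripper open.
Joint ranges: [-2.91, 2.91], [-0.94, 2.29], [0.18, 2.7], [-1.29, 4.43], [0.17, 2.64], [-3, 3]. Speed limits (rad/s): [2.57, 2.57, 3.14, 3.14, 3.14, 3.14].

## Interface

Orientations are given as a unit quaternion [w, x, y, z].
In Python, from bench import monitor, optics, r gives the robot as it stands.
- The arm moves only by the tool play_rows, never from a script. Its argument "series" is text: rows parted by semicolons, each of 4 numbers parted by spaces: the shift along the world's x, y, z in cm, then the turn about the world's z in degrees. A call has 1 to 20 rows; each row is the pose to reach, as a shift and turn from the pose measured when the call began; what a row does not reach only later rows make up. A row lasts 1/10 s, in which the tool goes at most 50 mm and 8.59 degrees, less where a joint would pass 70% of its speed; a pose out of reach is approached as far as the arm can. A call with a gripper value outside its range is refused whole. "claw" is the gripper's target within -1 to 1 (fully open at 1, half-way at 0, shut at -1), set as the call begins (left out, the last holds). The fingers move at their own pace and stop on an object; "squeeze" is the grip in N (left out, the last holds). Time passes only in rows, so rows that repeat a pose let the fingers close. It gives the time, the measured TCP pose, the force and the opening at its end, in the units of the state.
- monitor.get_obs(): the state, without advancing time (a new reading comes with each control period).
- optics.capture(name): name is "scene" or "side" or "wrist"; returns a dict with "color" (384x512x3 uint8, red, green, blue), "range_z" (384x512 float32, mm along the optical axis (not along the pixel's ray), 0 where there is no reading), "K" (3x3 intrinsics, pixels), "dist" ([k1, k2, p1, p2, k3] as OpenCV has them; the pictures are not rectified), "R" (3x3) and "t" (3): a world point X has camera coordinates R X + t; the wrist camera has in their place "mount" (4x4, takes a point from camera to tool coordinates, whose origin is the TCP and whose axes are the tool frame's). Camera axes: x right, y down, z forward; pixel columns grow to the right and rows downward; lengths in mm; the calibration is good to about 2 mm. A picture is of the moment at which its call begins: read the wrist's pose just before it.
- r.close_job(): hands the job in, once; it reports no verdict.
The state is a dict: "clock": time; "qpos": joint angles; "qvel": joint speeds; "effort": joint torques, N m; "eef_pos": TCP position; "tcp_rot": TCP orientation; "wrist_force": force on the tool from outside, world axes, zero at the start; "torque": the same for the moment, N m; "opening": finger opening in mm.
Only numpy, scipy, OpenCV 4.12 (cv2) and the standard library are available. Lean on these libraries where they do the work, as an engineer would, in place of code of your own. Each camera call takes 0.05 s, during which the arm holds its last target. There are 200 camera calls.

## Task

Load the analyser's white tray: stand each of the four white reagent containers (wide round jar, small round bottle, square bottle, oblong cartridge) upright and flat on the floor of the nest that matches its outline and size. Keep the containers upright on the way, and leave the glass beaker and the conical flask standing where they are.

Things in the scene. Friction and masses are not known exactly. Their poses are not given: they have to be found in the camera images.
- wide_jar: Loose white plastic round jar, straight body 54 mm in diameter and 60 mm tall, grey screw cap 50 mm in diameter above it to 74 mm; about 160 g; origin: centre of its underside; z up along its height.
- small_bottle: Loose white plastic round slim bottle, straight body 32 mm in diameter up to 58 mm, grey cap 22 mm in diameter on top, 78 mm tall in all; about 60 g; origin: centre of its underside; z up along its height.
- square_bottle: Loose white plastic square bottle, body 46 x 46 mm and 58 mm tall, round grey cap 30 mm in diameter above it to 72 mm; about 130 g; origin: centre of its underside; z up along its height; x and y square to its flat sides.
- cartridge: Loose white plastic oblong reagent cartridge, body 64 mm (its x) x 30 mm (its y) and 60 mm tall, two round grey caps 18 mm in diameter side by side above it to 70 mm; about 120 g; origin: centre of its underside; z up along its height.
- nest_wide_round: Nest for the wide jar: the larger round nest, a recess 70 mm in diameter (80 mm outside). Fixed, plain grey with a dark floor, standing on the white loading tray (12 mm thick). Floor 4 mm and rim top 14 mm above its underside, rim wall 5 mm thick. Origin: centre of its underside, z up. 
- nest_small_round: Nest for the small bottle: the smaller round nest, a recess 48 mm in diameter (58 mm outside). Fixed, plain grey with a dark floor, standing on the white loading tray (12 mm thick). Floor 4 mm and rim top 14 mm above its underside, rim wall 5 mm thick. Origin: centre of its underside, z up. 
- nest_square: Nest for the square bottle: a square recess 60 x 60 mm (70 mm outside), x and y square to its walls. Fixed, plain grey with a dark floor, standing on the white loading tray (12 mm thick). Floor 4 mm and rim top 14 mm above its underside, rim wall 5 mm thick. Origin: centre of its underside, z up. 
- nest_oblong: Nest for the cartridge: an oblong recess 80 mm (its x) x 46 mm (its y), 90 x 56 mm outside. Fixed, plain grey with a dark floor, standing on the white loading tray (12 mm thick). Floor 4 mm and rim top 14 mm above its underside, rim wall 5 mm thick. Origin: centre of its underside, z up. 
- beaker: Bystander, loose: open clear glass beaker, up to 58 mm in diameter, 75 mm tall, about 120 g. Origin: centre of its underside. Leave it where it stands.
- flask: Bystander, loose: conical amber glass flask, 62 mm in diameter at the foot, narrow neck, 84 mm tall, about 130 g. Origin: centre of its underside. Leave it where it stands.
There are look-alikes about, which are no part of the job. Leave any purple or yellow look-alike of the cartridge alone.

How it is judged:
By the outcome, as a careful person would: the job done as asked, in the order asked, and still so for the second after the job is handed in, with the robot touching nothing.
It also fails if it takes over 112 s, if anything falls off the work surface, if the arm or the gripper's body presses on something with over 40 N, if the wrist force passes 120 N, or if a joint passes its speed limit or range.

## Working session

There is one attempt and no reset: what is moved stays moved. The work goes in short steps, Python scripts to look and compute and a tool call to move; the robot and the scene stay as the last step left them, time stands still between calls to the robot, and variables do not carry over. Pictures are saved under pics/ and viewed, about 12 in all and at most 16, crops included, and the job is handed in when it is done.

Besides the shell and the picture viewer there is one more tool, called after ">>>" as a command line: name --argument value ..., lists and objects as JSON in quotes. play_rows: Moves the arm, as the interface text tells. Its arguments: {"type":"object","properties":{"series":{"type":"string"},"claw":{"type":"number"},"squeeze":{"type":"number"}},"required":["series"]}

```bash
ls; mkdir -p pics
python3 - <<'E'
from bench import monitor, optics, r
import cv2,pickle
o=monitor.get_obs(); print(o)
d={n:optics.capture(n) for n in("scene","side")}
pickle.dump(d,open("d0.pkl","wb"))
for n in d: cv2.imwrite(f"pics/{n}0.png",cv2.resize(d[n]["color"][:,:,::-1],(800,600))); print(n,d[n]["K"],d[n]["dist"],d[n]["R"],d[n]["t"])
E
```

```text
pics
{'clock': 0.0, 'qpos': array([ 9.01903271e-01,  1.59044228e-01,  1.59822981e+00,  6.32748919e-06,
        1.38620046e+00, -2.10089087e-01]), 'qvel': array([ 0.00071642,  0.00182682,  0.0006038 , -0.00127308, -0.00020777,
        0.00060526]), 'effort': array([ 1.61536136e-04, -3.96008492e+01, -3.31425905e+01, -2.21843629e-04,
        8.68175179e-03,  2.53962730e-05]), 'eef_pos': array([254.28647724, 515.05010975, 230.32082163]), 'tcp_rot': array([-0.68798082,  0.68918316, -0.1610781 ,  0.16050796]), 'wrist_force': array([-0.27645339,  0.29882573, -0.37692403]), 'torque': array([ 0.00391259, -0.02413172,  0.00738652]), 'opening': 85.48822422315578}
scene [[380.49635786   0.         255.58170283]
 [  0.         380.49635786 191.69346031]
 [  0.           0.           1.        ]] [-0.0926976  0.         0.         0.         0.       ] [[ 0.02075892  0.99946837 -0.02514058]
 [ 0.54725426 -0.03240368 -0.83633891]
 [-0.83670894  0.00360321 -0.54763599]] [  65.56196237 -242.91834582 1552.46647316]
side [[383.24967094   0.         267.23557065]
 [  0.         383.24967094 196.20066557]
 [  0.           0.           1.        ]] [-0.0053456  0.         0.         0.         0.       ] [[ 0.89056205 -0.4545926   0.015646  ]
 [-0.32664971 -0.66309791 -0.67349917]
 [ 0.31654256  0.59468204 -0.73902238]] [-475.07797752  155.88692139  782.87699285]
```

View pics/scene0.png

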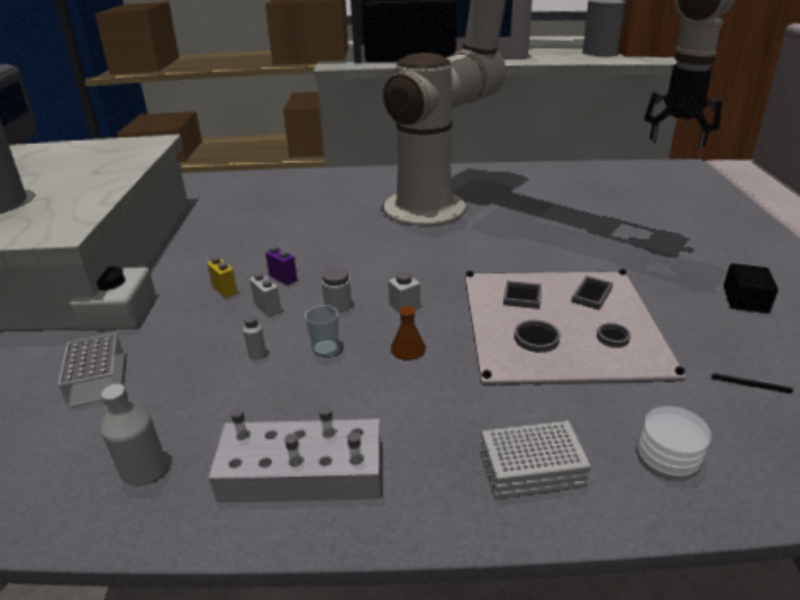

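View pics/side0.png

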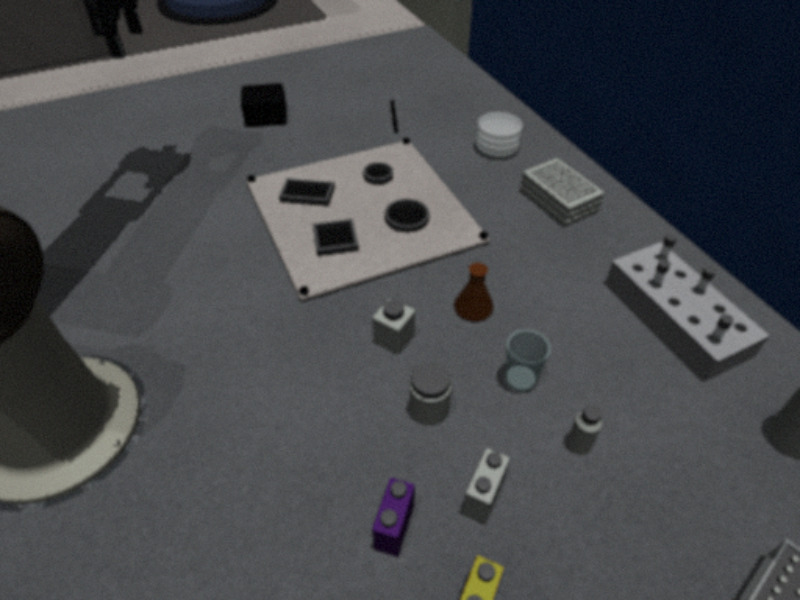

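The scene and side views show the cartridge, jar, square bottle and small bottle on the right of the robot, and the tray with four nests on the left. Next I'll merge the depth into a point cloud and get rough poses.

```bash
cat > h.py <<'E'
import numpy as np,cv2,pickle
def cloud(c,R=None,t=None):
    K,D,Z=c["K"],c["dist"],c["range_z"]; h,w=Z.shape
    u,v=np.meshgrid(np.arange(w),np.arange(h))
    p=cv2.undistortPoints(np.stack([u,v],-1).reshape(-1,1,2).astype(float),K,D)[:,0]
    z=Z.ravel(); P=np.c_[p*z[:,None],z]; m=z>0
    if R is None:R,t=c["R"],c["t"]
    return ((P-t)@R)[m], c["color"].reshape(-1,3)[m]
def quat(q):
    from scipy.spatial.transform import Rotation as S
    return S.from_quat(np.r_[q[1:],q[0]]).as_matrix()
def wcloud(c,o):
    M=c["mount"]; A=np.eye(4);A[:3,:3]=quat(o["tcp_rot"]);A[:3,3]=o["eef_pos"]
    W=A@M; R=W[:3,:3].T; return cloud(c,R,-R@W[:3,3])
def hmap(P,C,x,y,s):  # top view, x up the picture, y left; s px/mm
    H,Wd=int((x[1]-x[0])*s),int((y[1]-y[0])*s); im=np.zeros((H,Wd,3),np.uint8)
    i=((x[1]-P[:,0])*s).astype(int); j=((y[1]-P[:,1])*s).astype(int)
    m=(i>=0)&(i<H)&(j>=0)&(j<Wd); o=np.argsort(P[m,2]); im[i[m][o],j[m][o]]=C[m][o][:,::-1]; return im
E
python3 - <<'E'
from h import *
d=pickle.load(open("d0.pkl","rb"))
A=[cloud(d[n]) for n in("scene","side")]
for n,(P,C) in zip(("scene","side"),A):
    m=(P[:,0]>200)&(P[:,0]<750)&(P[:,1]>-500)&(P[:,1]<150)
    tab=P[m]; print(n,"table z",np.median(tab[:,2]))
    q=tab[(tab[:,2]>30)&(tab[:,2]<110)]
    # grid cluster
    g=np.zeros((140,170),np.uint8); ii=((q[:,0]-190)/4).astype(int); jj=((q[:,1]+510)/4).astype(int); g[ii,jj]=1
    g=cv2.dilate(g,np.ones((3,3)))
    k,l=cv2.connectedComponents(g)
    for a in range(1,k):
        s=q[l[ii,jj]==a]
        if len(s)>25:
            top=s[s[:,2]>np.percentile(s[:,2],97)-12]
            print(a,len(s),"lo",s.min(0).round(),"hi",s.max(0).round(),"topmean",top.mean(0).round(1))
P=A[1][0];C=A[1][1]
P=np.r_[A[0][0],P];C=np.r_[A[0][1],C]
im=hmap(P,C,(200,700),(-420,520),.4)
im=cv2.resize(cv2.convertScaleAbs(im,alpha=1.4),None,fx=2,fy=2,interpolation=0); print(im.shape); cv2.imwrite("pics/top0.png",im)
E
```

```text
scene table z 0.1641221791108781
1 232 lo [ 321. -353.   30.] hi [ 374. -292.   72.] topmean [ 346.3 -321.8   64. ]
2 229 lo [ 359. -472.   30.] hi [ 414. -408.   72.] topmean [ 384.6 -439.5   64.1]
3 241 lo [ 427. -366.   30.] hi [ 487. -308.   73.] topmean [ 456.3 -336.4   63.6]
4 336 lo [ 428. -224.   30.] hi [ 482. -171.   77.] topmean [ 457.3 -196.5   72.4]
5 293 lo [445. -97.  30.] hi [494. -37.  74.] topmean [467.6 -65.8  68.8]
6 451 lo [ 560. -239.   30.] hi [ 621. -184.   77.] topmean [ 589.5 -211.7   70.2]
7 202 lo [ 589. -346.   30.] hi [ 619. -314.   80.] topmean [ 604.1 -329.2   74.7]
8 265 lo [588. -84.  30.] hi [624. -43.  87.] topmean [602.9 -63.6  82.1]
side table z 0.6547739970398475
1 808 lo [ 307. -355.   30.] hi [ 371. -291.   73.] topmean [ 337.1 -324.    63.5]
2 510 lo [ 357. -451.   58.] hi [ 411. -409.   74.] topmean [ 384.2 -432.9   63.8]
3 712 lo [ 417. -367.   30.] hi [ 483. -306.   73.] topmean [ 448.7 -338.5   63.9]
4 754 lo [ 423. -224.   30.] hi [ 475. -171.   77.] topmean [ 449.  -199.3   73.5]
5 526 lo [430. -97.  30.] hi [490. -36.  75.] topmean [459.4 -68.3  70.7]
6 715 lo [ 560. -239.   30.] hi [ 618. -181.   78.] topmean [ 589.2 -210.1   71.2]
7 351 lo [577. -84.  30.] hi [616. -47.  87.] topmean [597.7 -64.6  83. ]
8 358 lo [ 583. -347.   30.] hi [ 613. -317.   81.] topmean [ 596.8 -331.9   76.4]
(400, 752, 3)
```

View pics/top0.png

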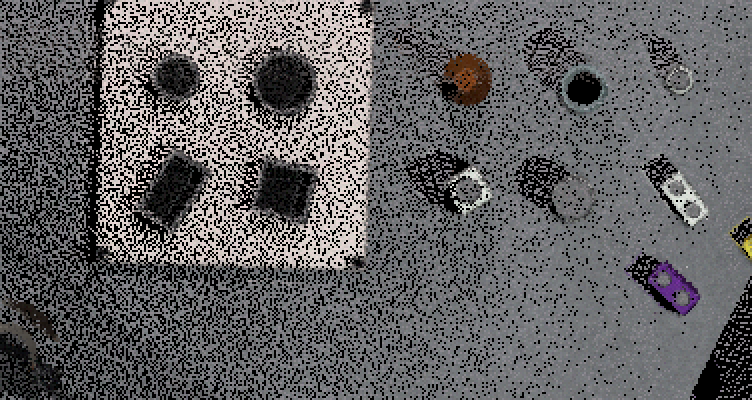

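The top view shows the cartridge (white, col 683,row 195), the jar (573,198), the square bottle (468,190) and the small bottle (678,79). The nests are small (176,78), wide (285,82), oblong (173,188) and square (286,190). Now I'll fit their poses.

```bash
cat > fit.py <<'E'
from h import *
ITEMS=dict(cart=(452,-337,50,58,64),jar=(452,-197,45,66,80),sq=(465,-67,42,52,62),small=(600,-331,30,70,84))
NESTS=dict(nsmall=(602,300,40),nwide=(598,164,52),nobl=(465,304,60),nsq=(462,162,52))
def rect(p):
    (cx,cy),(w,h),a=cv2.minAreaRect(p.astype(np.float32))
    if w<h: w,h,a=h,w,a+90
    return np.round([cx,cy,w,h,(a+90)%180-90],1)
def near(P,x,y,r): return np.hypot(P[:,0]-x,P[:,1]-y)<r
def fit(P,C,names=None):
    for k,(x,y,r,a,b) in ITEMS.items():
        if names and k not in names: continue
        q=P[near(P,x,y,r)&(P[:,2]>a)&(P[:,2]<b)]
        if len(q)>20: print(k,len(q),rect(q[:,:2]),"z",np.median(q[:,2]).round(1))
    for k,(x,y,r) in NESTS.items():
        if names and k not in names: continue
        m=near(P,x,y,r); q=P[m&(P[:,2]>22)&(P[:,2]<32)]
        if len(q)>20: print(k,len(q),rect(q[:,:2]),"zrim",np.percentile(q[:,2],80).round(1))
        q=P[m&(C.max(1)<60)&(P[:,2]>8)]
E
python3 - <<'E'
from fit import *
d=pickle.load(open("d0.pkl","rb"))
for n in d: print(n); fit(*cloud(d[n]))
E
```

```text
scene
cart 75 [ 454.1 -336.5   61.7   27.6   37.8] z 60.2
jar 144 [ 453.1 -197.3   49.8   48.1    4.1] z 73.6
sq 101 [463.1 -66.5  46.9  45.   30.7] z 57.4
small 47 [ 603.  -329.3   20.3   19.7   -8.8] z 76.7
nsmall 87 [604.  300.1  56.5  54.5 -49.3] zrim 25.6
nwide 134 [597.5 164.2  79.2  76.6 -37. ] zrim 25.9
nobl 127 [462.1 303.3  95.4  58.3 -33. ] zrim 26.7
nsq 121 [461.7 165.5  74.9  70.5 -14.9] zrim 26.7
side
cart 371 [ 450.6 -336.6   64.2   30.1   37.2] z 60.2
jar 448 [ 451.3 -196.6   50.6   47.4   63.3] z 74.1
sq 220 [460.4 -66.5  48.4  45.9  30.8] z 57.8
small 114 [ 599.  -330.2   21.7   21.3   18.8] z 77.7
nsmall 90 [601.9 299.8  57.8  56.5  50.9] zrim 26.9
nwide 157 [595.5 164.4  79.8  78.3  89.6] zrim 26.8
nobl 193 [460.9 304.2  92.2  59.1 -34. ] zrim 27.1
nsq 190 [460.9 165.8  75.3  69.9  75.3] zrim 27.0
```

>>> play_rows --series "19.8 -71.2 0 0;19.8 -71.2 0 0;19.8 -71.2 0 0;19.8 -71.2 0 0;19.8 -71.2 0 0;19.8 -71.2 0 0;19.8 -71.2 0 0;19.8 -71.2 0 0;19.8 -71.2 0 0;19.8 -71.2 0 0;19.8 -71.2 0 0;19.8 -71.2 0 0;19.8 -71.2 0 0;19.8 -71.2 0 0;19.8 -71.2 0 0;19.8 -71.2 0 0;19.8 -71.2 0 0;19.8 -71.2 0 0" --claw 1 --squeeze 40

```text
clock: 1.9
eef_pos: [452.0, -195.8, 230.0]
tcp_rot: [-0.688, 0.689, -0.161, 0.16]
wrist_force: [0.5, 0.2, -0.4]
opening: 85.6
```

```bash
cat > w.py <<'E'
from fit import *
import sys
from bench import monitor,optics
o=monitor.get_obs(); c=optics.capture("wrist"); P,C=wcloud(c,o)
R=quat(o["tcp_rot"]); print(o["clock"],o["eef_pos"].round(1),"jaw",np.degrees(np.arctan2(R[1,2],R[0,2])).round(1),"appr",R[:,1].round(3),"open",o["opening"].round(1),"F",o["wrist_force"].round(1),"q",o["qpos"].round(2))
fit(P,C)
cv2.imwrite(f"pics/{sys.argv[1]}.png",c["color"][:,:,::-1])
E
python3 w.py w1
```

```text
Traceback (most recent call last):
  File "w.py", line 5, in <module>
    R=quat(o["tcp_rot"]); print(o["clock"],o["eef_pos"].round(1),"jaw",np.degrees(np.arctan2(R[1,2],R[0,2])).round(1),"appr",R[:,1].round(3),"open",o["opening"].round(1),"F",o["wrist_force"].round(1),"q",o["qpos"].round(2))
                                                                                                                                                    ^^^^^^^^^^^^^^^^^^
AttributeError: 'float' object has no attribute 'round'
```

```bash
sed -i 's/o\["opening"\].round(1)/round(o["opening"],1)/' w.py
python3 w.py w1
```

```text
1.95 [ 452.1 -195.7  230.2] jaw 63.8 appr [-0.001 -0.001 -1.   ] open 85.7 F [ 0.2 -1.6 -0.9] q [-0.65 -0.06  1.82 -0.    1.38 -1.77]
cart 1088 [ 451.2 -334.6   64.1   30.9   37. ] z 60.1
jar 2121 [ 450.9 -194.6   49.4   48.9   80.8] z 74.2
sq 1477 [460.8 -64.6  46.4  46.2 -58.4] z 57.9
small 318 [ 599.7 -328.7   21.9   21.   -40.5] z 77.8
```

View pics/w1.png

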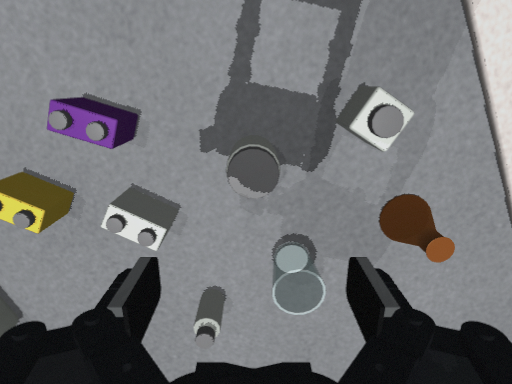

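The wrist view confirms the jar (px 253,170), cartridge, square bottle and small bottle, all within 2 mm of the earlier fits. Descending on the jar.

>>> play_rows --series "0 0 -4 0;0 0 -8 0;0 0 -12 0;0 0 -16 0;-0.1 0 -18.5 0;-0.1 0 -20 0;-0.1 0 -20.6 0;-0.1 0 -20.6 0;-0.1 0 -20.6 0"

```text
clock: 2.9
eef_pos: [452.0, -195.8, 25.5]
tcp_rot: [-0.688, 0.69, -0.16, 0.16]
wrist_force: [-0.1, -0.2, 0.2]
opening: 85.6
```

>>> play_rows --series "0 0 0 0;0 0 0 0;0 0 0 0;0 0 0 0;0 0 0 0;0 0 0 0;0 0 0 0;0 0 0 0;0 0 0 0;0 0 0 0" --claw -1

```text
clock: 3.9
eef_pos: [452.7, -196.4, 26.8]
tcp_rot: [-0.688, 0.69, -0.159, 0.161]
wrist_force: [-0.8, -0.1, 6.6]
opening: 52.9
```

>>> play_rows --series "0 0 3 0;0 0 7 0;0 0 11 0;0 0 15 0;1.4 3.6 15 0;2.9 7.2 15 0;4.3 10.8 15 0;5.8 14.4 15 0;7.2 18 15 0;8.6 21.7 15 0;10.1 25.3 15 0;11.5 28.9 15 0;13 32.5 15 0;14 35.2 15 0;14.4 36.1 15 0;14.4 36.1 15 0;14.4 36.1 15 0"

```text
clock: 5.6
eef_pos: [596.3, 163.6, 176.5]
tcp_rot: [-0.687, 0.69, -0.16, 0.161]
wrist_force: [-0.3, -0.7, -1.4]
opening: 52.7
```

```bash
python3 w.py w2
```

```text
5.6 [596.3 163.6 176.5] jaw 63.8 appr [ 0.001 -0.004 -1.   ] open 52.7 F [-0.3 -0.7 -1.4] q [ 0.07  0.31  1.53 -0.    1.3  -1.04]
nsmall 1243 [602.3 301.8  57.8  56.9  62.5] zrim 26.5
nwide 1030 [589.9 170.2  78.7  64.2  62.5] zrim 26.6
nobl 598 [496.8 282.6  56.4   9.2  59.6] zrim 26.8
nsq 1538 [464.1 166.2  70.7  64.5  75.3] zrim 26.8
```

View pics/w2.png

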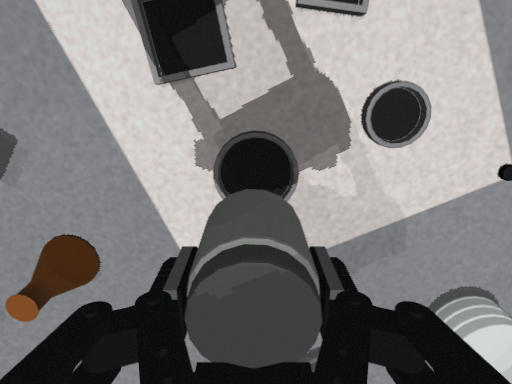

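>>> play_rows --series "0 0.1 -3 0;0 0.1 -6 0;0 0.1 -9 0;0 0.1 -11 0;0 0.1 -12 0;0 0.1 -12.7 0;0 0.1 -13.2 0;0 0.1 -13.3 0;0 0.1 -13.3 0;0 0.1 -13.3 0"

```text
clock: 6.65
eef_pos: [597.0, 164.4, 44.5]
tcp_rot: [-0.688, 0.69, -0.159, 0.162]
wrist_force: [-0.1, 0.4, -2.2]
opening: 52.7
```

>>> play_rows --series "0 0 -0.15 0;0 0 -0.15 0;0 0 -0.15 0"

```text
clock: 6.95
eef_pos: [597.1, 164.5, 43.2]
tcp_rot: [-0.688, 0.69, -0.159, 0.162]
wrist_force: [-0.9, -0.5, -2.1]
opening: 52.9
```

>>> play_rows --series "0 0 0 0;0 0 0 0;0 0 0 0;0 0 0 0;0 0 0 0;0 0 0 0;0 0 0 0;0 0 0 0" --claw 0.9

```text
clock: 7.75
eef_pos: [597.1, 164.5, 43.2]
tcp_rot: [-0.688, 0.69, -0.159, 0.162]
wrist_force: [-0.7, 0.7, -0.7]
opening: 81.1
```

>>> play_rows --series "0 0 3 0;0 0 7 0;0 0 11 0;0 0 15 0;0 0 15 0;0 0 15 0" --claw 0.9

```text
clock: 8.35
eef_pos: [597.8, 164.5, 194.4]
tcp_rot: [-0.688, 0.689, -0.158, 0.163]
wrist_force: [-0.0, 0.7, -0.9]
opening: 80.9
```

```bash
python3 w.py w3
```

```text
8.35 [597.8 164.5 194.4] jaw 63.8 appr [ 0.006 -0.004 -1.   ] open 80.9 F [-0.   0.7 -0.9] q [ 0.08  0.3   1.51 -0.    1.33 -1.04]
nsmall 1105 [602.1 301.7  57.3  57.2  89.4] zrim 26.5
nwide 941 [589.5 170.7  79.1  63.4  61. ] zrim 26.6
nobl 591 [495.  283.6  56.2  11.8  57.1] zrim 26.9
nsq 1434 [463.1 166.6  70.7  66.5  75.3] zrim 26.8
```

View pics/w3.png

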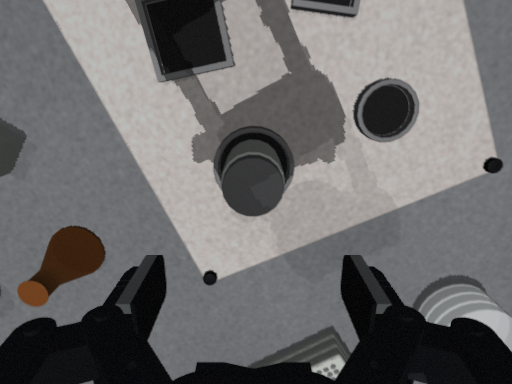

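The jar stands in the wide round nest (px 253,165 nest, 253,180 jar). Next is the small bottle.

>>> play_rows --series "0 -5 0 0;0 -10 0 0;0 -15 0 0;0 -20 0 0;0 -25 0 0;0 -30 0 0;0 -35 0 0;0 -40 0 0;0 -45 0 0;0.3 -49.4 0 0;0.3 -49.4 0 0;0.3 -49.4 0 0;0.3 -49.4 -4 0;0.3 -49.4 -8 0;0.3 -49.4 -8 0" --claw 0.4

```text
clock: 9.9
eef_pos: [595.6, -324.1, 104.2]
tcp_rot: [0.69, -0.688, 0.164, -0.156]
wrist_force: [-0.5, 0.8, -1.2]
opening: 60.0
```

```bash
python3 w.py w4
```

```text
9.9 [ 595.6 -324.1  104.2] jaw 63.9 appr [-0.01   0.006 -1.   ] open 60.0 F [-0.5  0.8 -1.2] q [-0.68  0.54  1.37 -0.    1.24 -1.79]
cart 2674 [ 464.6 -339.9   66.    25.7   63.6] z 60.1
small 1137 [ 599.8 -329.2   21.6   21.1  -42.7] z 78.0
```

>>> play_rows --series "0.4 -0.5 0 0;0.5 -0.5 0 0;0.5 -0.5 0 0;0.5 -0.5 -2 0;0.5 -0.5 -4 0;0.5 -0.5 -6 0;0.5 -0.5 -7.5 0;0.5 -0.5 -7.9 0;0.5 -0.5 -7.9 0;0.5 -0.5 -7.9 0"

```text
clock: 10.95
eef_pos: [603.3, -331.5, 30.7]
tcp_rot: [0.689, -0.689, 0.161, -0.158]
wrist_force: [0.1, 0.2, 0.6]
opening: 59.8
```

>>> play_rows --series "0 0 0 0;0 0 0 0;0 0 0 0;0 0 0 0;0 0 0 0;0 0 0 0;0 0 0 0;0 0 0 0;0 0 0 0;0 0 0 0" --claw -1

```text
clock: 11.95
eef_pos: [604.2, -332.2, 32.3]
tcp_rot: [-0.688, 0.689, -0.16, 0.159]
wrist_force: [-0.3, -0.6, 6.4]
opening: 30.4
```

>>> play_rows --series "0 0 3 0;0 0 7 0;0 0 11 0;0 0 15 0;0 4 15 0;0 8.5 15 0;0 13 15 0;0 17.5 15 0;0 22 15 0;0 26.5 15 0;0 31 15 0;0 35.5 15 0;0 40 15 0;0 44.5 15 0;0 49 15 0;0 53.5 15 0;0.3 58 15 0;0.3 61.5 15 0;0.3 63.1 15 0;0.3 63.1 15 0"

```text
clock: 13.95
eef_pos: [606.5, 300.4, 181.7]
tcp_rot: [-0.688, 0.69, -0.159, 0.158]
wrist_force: [-0.1, -1.6, 0.4]
opening: 30.6
```

>>> play_rows --series "0 0 0 0;0 0 0 0;0 0 0 0;0 0 0 0"

```text
clock: 14.35
eef_pos: [606.8, 299.3, 181.8]
tcp_rot: [-0.688, 0.69, -0.16, 0.159]
wrist_force: [0.3, -0.5, -0.9]
opening: 30.7
```

```bash
python3 w.py w5
```

```text
14.35 [606.8 299.3 181.8] jaw 64.0 appr [-0.002 -0.001 -1.   ] open 30.7 F [ 0.3 -0.5 -0.9] q [ 0.28  0.46  1.33 -0.    1.36 -0.84]
nsmall 962 [602.5 302.5  56.8  56.6 -70. ] zrim 26.6
nwide 1155 [593.7 174.9  79.   64.   19.4] zrim 26.9
nobl 1410 [473.6 298.2  61.4  56.7 -33.2] zrim 26.7
nsq 2127 [461.4 167.1  72.2  69.8  75.2] zrim 26.7
```

View pics/w5.png

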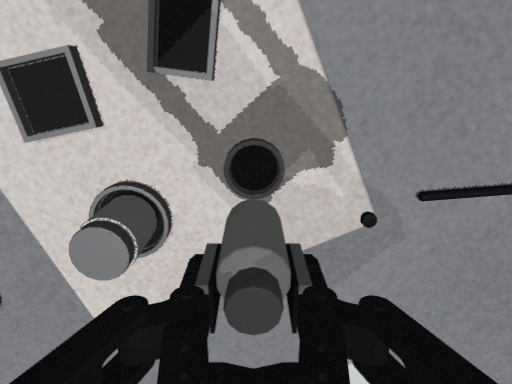

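The bottle is held upright over the small nest (nest at px 253,165), and the jar is seated. Lowering.

>>> play_rows --series "0 0 -3 0;0 0 -6 0;0 0 -9 0;0 0 -11 0;0 0 -12 0;0 0 -12.7 0;0 0 -13.2 0;0 0 -13.3 0;0 0 -13.3 0;0 0 -13.3 0"

```text
clock: 15.4
eef_pos: [607.4, 299.7, 49.9]
tcp_rot: [-0.689, 0.689, -0.159, 0.159]
wrist_force: [-0.6, -0.4, -0.9]
opening: 30.8
```

```bash
cat > s.py <<'E'
from fit import *
import sys
from bench import optics
c=optics.capture("side"); P,C=cloud(c)
Rm,t=c["R"],c["t"]
x,y=float(sys.argv[2]),float(sys.argv[3])
q=P[near(P,x,y,40)&(P[:,2]>60)&(P[:,2]<120)]
hi=q[q[:,2]>60]; print("item",len(q),"zmax",np.percentile(q[:,2],[50,90,98]).round(1))
uv=cv2.projectPoints(np.array([[x,y,45.]]),cv2.Rodrigues(Rm)[0],t,c["K"],c["dist"])[0].ravel().astype(int)
u,v=np.clip(uv[0],90,420),np.clip(uv[1],70,310); im=c["color"][v-70:v+70,u-90:u+90,::-1]
cv2.imwrite(f"pics/{sys.argv[1]}.png",cv2.resize(im,None,fx=4,fy=4,interpolation=cv2.INTER_CUBIC))
E
python3 s.py s1 602 301
```

```text
item 96 zmax [ 75.1 105.1 118.2]
```

View pics/s1.png

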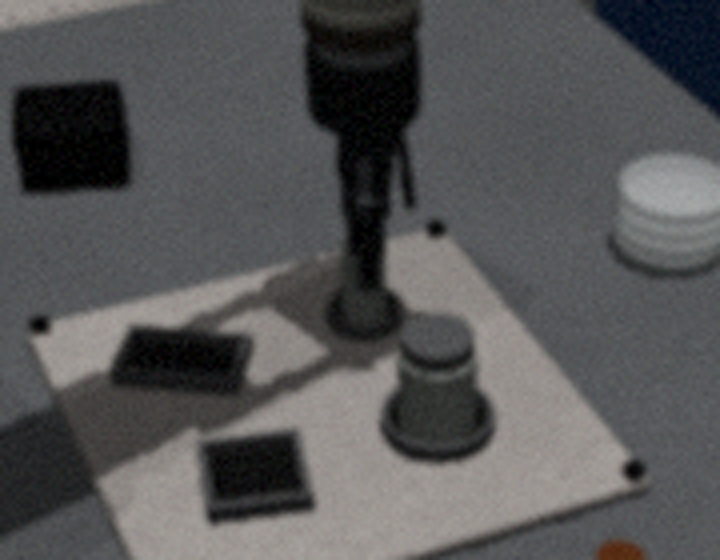

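The side crop shows the jar seated (px 440,390) and the bottle over the small nest (363,310). Lower the last bit and release.

>>> play_rows --series "0 0 -0.15 0;0 0 -0.15 0;0 0 -0.15 0"

```text
clock: 15.75
eef_pos: [607.5, 299.7, 48.4]
tcp_rot: [-0.689, 0.689, -0.159, 0.159]
wrist_force: [-0.4, -0.1, -0.1]
opening: 31.0
```

>>> play_rows --series "0 0 0 0;0 0 0 0;0 0 0 0;0 0 0 0;0 0 0 0;0 0 0 0;0 0 0 0" --claw 0.5

```text
clock: 16.45
eef_pos: [607.5, 299.7, 48.4]
tcp_rot: [-0.689, 0.689, -0.159, 0.159]
wrist_force: [0.7, 0.6, 0.2]
opening: 64.1
```

>>> play_rows --series "0 0 3 0;0 0 7 0;0 0 11 0;0 0 14 0;0 0 14 0;0 0 14 0;0 0 14 0" --claw 0.5

```text
clock: 17.15
eef_pos: [606.4, 299.4, 186.3]
tcp_rot: [-0.688, 0.69, -0.16, 0.158]
wrist_force: [-0.5, -0.7, 0.0]
opening: 63.7
```

```bash
python3 w.py w6
```

```text
17.15 [606.4 299.4 186.3] jaw 64.0 appr [-0.004 -0.002 -1.   ] open 63.7 F [-0.5 -0.7  0. ] q [ 0.28  0.45  1.33 -0.    1.37 -0.84]
nsmall 761 [599.6 304.   56.7  51.2  65.3] zrim 26.7
nwide 1113 [594.  174.4  79.4  65.   18.5] zrim 26.8
nobl 1380 [472.6 298.8  63.6  56.6 -33.3] zrim 26.8
nsq 2118 [461.1 166.6  72.5  70.   75.3] zrim 26.7
```

View pics/w6.png

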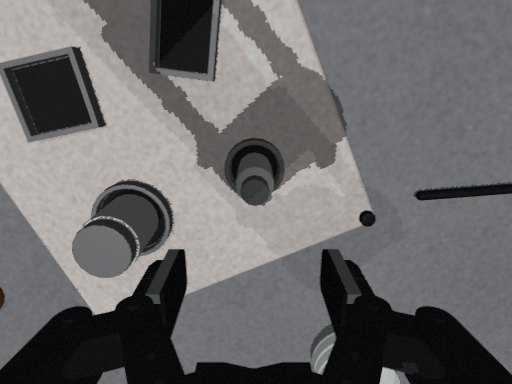

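The small bottle stands in its nest (px 253,170). Next is the square bottle.

>>> play_rows --series "-1.5 -3.7 0 -3;-3 -7.5 0 -6;-4.5 -11.3 0 -9;-6 -15 0 -12;-7.5 -18.8 0 -15;-9 -22.6 0 -18;-10.5 -26.4 0 -21;-12 -30 0 -24;-13.4 -33.7 0 -27;-14.5 -36.5 0 -30;-14.5 -36.5 0 -33;-14.5 -36.5 0 -33;-14.5 -36.5 0 -33;-14.5 -36.5 0 -33;-14.5 -36.5 0 -33" --claw 0.7

```text
clock: 18.7
eef_pos: [461.3, -65.0, 185.8]
tcp_rot: [-0.615, 0.616, -0.349, 0.346]
wrist_force: [0.0, -0.7, -0.4]
opening: 72.9
```

```bash
python3 w.py w7
```

```text
18.7 [461.3 -65.  185.8] jaw 31.1 appr [-0.005  0.001 -1.   ] open 72.9 F [ 0.  -0.7 -0.4] q [-0.4  -0.09  1.94 -0.    1.29 -0.94]
cart 202 [ 431.3 -338.    27.8   13.2   33.9] z 60.1
sq 1659 [461.5 -63.4  46.   45.3  31.3] z 58.0
nwide 1147 [578.4 143.   63.4  23.9 -45.5] zrim 27.3
```

Well aligned (bottle 31.3°, jaw 31.1°). Descend and grip.

>>> play_rows --series "0 0 -4 0;0 0 -8 0;0 0 -12 0;0 0 -14.5 0;0 0 -15.7 0;0 0 -16.1 0;0 0 -16.1 0;0 0 -16.1 0;0 0 -16.1 0"

```text
clock: 19.65
eef_pos: [462.6, -65.6, 26.3]
tcp_rot: [-0.615, 0.616, -0.348, 0.347]
wrist_force: [-0.2, 0.4, -0.4]
opening: 72.6
```

>>> play_rows --series "0 0 0 0;0 0 0 0;0 0 0 0;0 0 0 0;0 0 0 0;0 0 0 0;0 0 0 0;0 0 0 0;0 0 0 0" --claw -1

```text
clock: 20.55
eef_pos: [463.4, -66.0, 27.2]
tcp_rot: [-0.615, 0.616, -0.348, 0.348]
wrist_force: [-0.7, -1.4, 6.5]
opening: 45.3
```

>>> play_rows --series "0 0 3 0;0 0 7 0;0 0 11 0;0 0 15 0;0 3 15 5;0 6 15 10;0 9 15 15;0 12 15 20;0 15 15 25;0 18 15 30;-0.2 21 15 35;-0.2 23.2 15 40;-0.2 23.2 15 44;-0.2 23.2 15 44;-0.2 23.2 15 44;-0.2 23.2 15 44;-0.2 23.2 15 44"

```text
clock: 22.25
eef_pos: [461.4, 165.6, 177.2]
tcp_rot: [-0.701, 0.701, -0.092, 0.092]
wrist_force: [-0.2, 0.3, -1.6]
opening: 45.2
```

```bash
python3 w.py w8
```

```text
22.25 [461.4 165.6 177.2] jaw 75.0 appr [ 0.    -0.001 -1.   ] open 45.2 F [-0.2  0.3 -1.6] q [ 0.1  -0.01  1.89 -0.    1.27 -1.21]
nsmall 871 [599.1 300.4  57.5  51.4 -63.7] zrim 26.8
nobl 2189 [461.3 305.6  90.4  57.8 -33.2] zrim 26.6
nsq 1073 [453.9 169.3  70.2  54.5  75.3] zrim 26.8
```

View pics/w8.png

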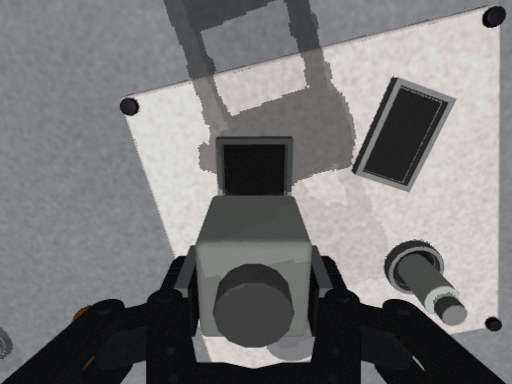

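Square bottle is aligned with its nest (px 254,167). Lowering.

>>> play_rows --series "0 0.1 -3 0;0 0.1 -6 0;0 0.1 -9 0;0 0.1 -11 0;0 0.1 -12 0;0 0.1 -12.7 0;0 0.1 -13.2 0;0 0.1 -13.4 0;0 0.1 -13.4 0;0 0.1 -13.4 0"

```text
clock: 23.3
eef_pos: [462.0, 166.7, 43.9]
tcp_rot: [-0.701, 0.701, -0.092, 0.093]
wrist_force: [-0.7, 0.7, -0.8]
opening: 45.2
```

>>> play_rows --series "0 0 -0.1 0;0 0 -0.1 0;0 0 -0.1 0"

```text
clock: 23.6
eef_pos: [462.5, 166.7, 43.3]
tcp_rot: [-0.701, 0.701, -0.091, 0.093]
wrist_force: [0.1, 0.4, -0.1]
opening: 45.4
```

>>> play_rows --series "0 0 0 0;0 0 0 0;0 0 0 0;0 0 0 0;0 0 0 0;0 0 0 0;0 0 0 0" --claw 0.7

```text
clock: 24.3
eef_pos: [462.5, 166.7, 43.3]
tcp_rot: [-0.701, 0.701, -0.091, 0.093]
wrist_force: [-0.9, -0.2, -0.4]
opening: 72.2
```

>>> play_rows --series "0 0 3 0;0 0 7 0;0 0 11 0;0 0 14 0;0 0 14 0;0 0 14 0;0 0 14 0"

```text
clock: 25.0
eef_pos: [461.4, 166.6, 181.7]
tcp_rot: [-0.701, 0.702, -0.092, 0.092]
wrist_force: [-0.6, -0.3, -0.7]
opening: 72.4
```

```bash
python3 w.py w9
```

```text
25.0 [461.4 166.6 181.7] jaw 75.0 appr [-0.    -0.001 -1.   ] open 72.4 F [-0.6 -0.3 -0.7] q [ 0.1  -0.02  1.88 -0.    1.28 -1.21]
nsmall 841 [599.3 300.3  57.5  52.3 -63.8] zrim 26.9
nwide 977 [587.8 167.2  78.   63.2  83.2] zrim 26.8
nobl 2118 [461.4 305.6  90.5  57.8 -33.1] zrim 26.7
nsq 1345 [461.1 167.3  70.1  69.9  75.3] zrim 26.9
```

View pics/w9.png

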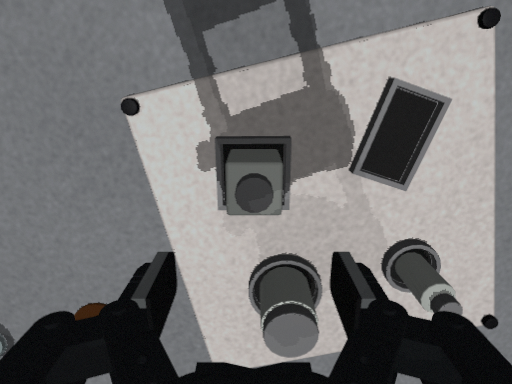

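Square bottle seated (px 253,180); the jar and small bottle are also in their nests. Now the cartridge.

>>> play_rows --series "0 -3.2 0 -8;0 -6.4 0 -16;0 -9.6 0 -24;0 -12.8 0 -32;0 -16 0 -40;0 -19.2 0 -48;0 -22.4 0 -56;0 -25.6 0 -64;0 -28.8 0 -72;0 -32 0 -80;0 -35.2 0 -88;0 -38.4 0 -96;0 -41.6 0 -104;0 -44.8 0 -112;-1 -48 0 -120;-1 -50.2 0 -127.8;-1 -50.2 0 -127.8;-1 -50.2 0 -127.8;-1 -50.2 0 -127.8;-1 -50.2 0 -127.8" --claw 0.5

```text
clock: 27.05
eef_pos: [451.4, -334.2, 181.1]
tcp_rot: [0.226, -0.226, 0.671, -0.669]
wrist_force: [0.4, 0.1, -0.1]
opening: 64.2
```

```bash
python3 w.py w10
```

```text
27.05 [ 451.4 -334.2  181.1] jaw -52.7 appr [-0.001  0.002 -1.   ] open 64.2 F [ 0.4  0.1 -0.1] q [-0.85  0.17  1.69  0.    1.29  0.07]
cart 1770 [ 451.9 -335.7   63.6   29.8   36.5] z 60.1
```

View pics/w10.png

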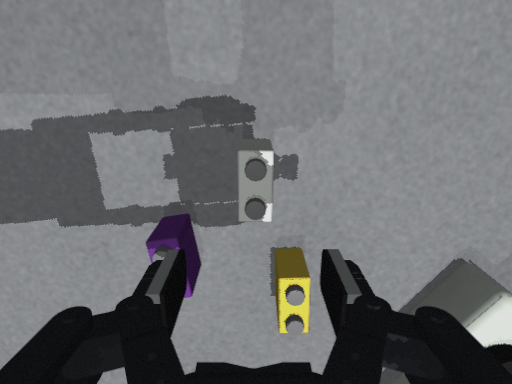

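The white cartridge (px 255,185) is aligned, and the purple (172,255) and yellow (292,290) look-alikes are clear of the fingers. Descend.

>>> play_rows --series "0 -0.1 -4 -0.4;0 -0.1 -8 -0.4;0 -0.1 -12 -0.4;0 -0.1 -14 -0.4;0 -0.1 -15.2 -0.4;0 -0.1 -15.6 -0.4;0 -0.1 -15.6 -0.4;0 -0.1 -15.6 -0.4;0 -0.1 -15.6 -0.4"

```text
clock: 28.0
eef_pos: [452.3, -336.3, 26.8]
tcp_rot: [-0.224, 0.224, -0.671, 0.671]
wrist_force: [0.4, 0.2, 0.1]
opening: 64.1
```

>>> play_rows --series "0 0 0 0;0 0 0 0;0 0 0 0;0 0 0 0;0 0 0 0;0 0 0 0;0 0 0 0;0 0 0 0;0 0 0 0" --claw -1

```text
clock: 28.9
eef_pos: [452.7, -336.7, 27.6]
tcp_rot: [-0.224, 0.223, -0.67, 0.671]
wrist_force: [-0.7, 1.1, 5.6]
opening: 29.4
```

>>> play_rows --series "0 0 3 0;0 0 7 0;0 0 11 0;0 0 15 0;0 4 15 -4;0 8 15 -8;0 12 15 -12;0 16 15 -16;0 20 15 -20;0 24 15 -24;0 28 15 -28;0 32 15 -32;0 36 15 -36;0 40 15 -40;0 44 15 -44;0 47 15 -48;0 49 15 -52;0 50 15 -56;0 50 15 -56;0 50 15 -56"

```text
clock: 30.9
eef_pos: [452.3, 163.0, 177.0]
tcp_rot: [0.117, -0.116, -0.696, 0.698]
wrist_force: [0.5, 0.2, -2.0]
opening: 29.4
```

>>> play_rows --series "0.4 4 0 -4;0.9 8 0 -8;0.9 12 0 -12;0.9 14.2 0 -14;0.9 14.2 0 -14;0.9 14.2 0 -14;0.9 14.2 0 -14;0.9 14.2 0 -14"

```text
clock: 31.7
eef_pos: [461.5, 303.7, 177.0]
tcp_rot: [0.201, -0.201, -0.677, 0.679]
wrist_force: [-0.7, 0.2, -2.4]
opening: 29.6
```

```bash
python3 w.py w11
```

```text
31.7 [461.5 303.7 177. ] jaw -123.0 appr [-0.002 -0.003 -1.   ] open 29.6 F [-0.7  0.2 -2.4] q [ 0.36  0.15  1.72 -0.    1.28  2.51]
nsmall 1088 [598.6 300.   56.6  49.  -63.2] zrim 26.7
nobl 1036 [472.6 298.   63.7  56.1 -33.3] zrim 26.8
nsq 1564 [461.7 167.1  70.7  70.3  75.3] zrim 27.0
```

View pics/w11.png

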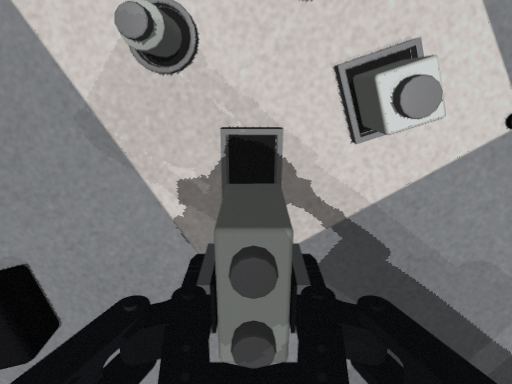

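The cartridge is upright and aligned with the oblong nest (px 252,160). Lowering.

>>> play_rows --series "0 0.1 -3 0;0 0.1 -6 0;0 0.1 -9 0;0 0.1 -11 0;0 0.1 -12 0;0 0.1 -12.7 0;0 0.1 -13.2 0;0 0.1 -13.4 0;0 0.1 -13.4 0;0 0.1 -13.4 0;0 0.1 -13.4 0"

```text
clock: 32.85
eef_pos: [461.9, 305.1, 43.6]
tcp_rot: [0.201, -0.201, -0.677, 0.679]
wrist_force: [-0.6, -1.0, 0.3]
opening: 29.3
```

>>> play_rows --series "0 0 -0.05 0;0 0 -0.05 0;0 0 -0.05 0"

```text
clock: 33.15
eef_pos: [462.0, 305.2, 43.6]
tcp_rot: [0.201, -0.201, -0.677, 0.679]
wrist_force: [-1.4, -1.3, 4.7]
opening: 29.3
```

>>> play_rows --series "0 0 0 0;0 0 0 0;0 0 0 0;0 0 0 0;0 0 0 0;0 0 0 0;0 0 0 0" --claw 0.4

```text
clock: 33.85
eef_pos: [462.0, 305.2, 43.5]
tcp_rot: [0.201, -0.201, -0.677, 0.679]
wrist_force: [0.2, -0.5, -0.3]
opening: 59.8
```

>>> play_rows --series "0 0 3 0;0 0 7 0;0 0 11 0;0 0 15 0;0 0 19 0;0 0 20 0;0 0 20 0;0 0 20 0"

```text
clock: 34.65
eef_pos: [461.3, 304.9, 241.9]
tcp_rot: [0.202, -0.2, -0.677, 0.679]
wrist_force: [-0.2, -0.5, -0.1]
opening: 59.6
```

Run:
```python
from fit import *
from bench import monitor,optics
o=monitor.get_obs(); print(o["clock"],o["eef_pos"])
c={n:optics.capture(n) for n in("scene","side","wrist")}
for n in c:
    P,C=wcloud(c[n],o) if n=="wrist" else cloud(c[n])
    print(n)
    for k,(x,y,r) in NESTS.items():
        q=P[near(P,x,y,40)&(P[:,2]>60)&(P[:,2]<115)]
        if len(q)>20: 
            h=q[q[:,2]>np.percentile(q[:,2],95)-5]; print(k,len(q),"top z",np.percentile(h[:,2],[5,50,95]).round(1),"xy",h[:,:2].mean(0).round(1))
    for k,(x,y) in dict(beaker=(589,-211),flask=(600,-64)).items():
        q=P[near(P,x,y,45)&(P[:,2]>30)&(P[:,2]<110)]
        if len(q)>20: print(k,q.min(0).round(),q.max(0).round())
a=c["side"]["color"][60:220,130:340,::-1]; b=c["scene"]["color"][160:260,270:460,::-1]
a=cv2.resize(a,(394,300)); b=cv2.resize(b,(400,300))
cv2.imwrite("pics/fin.png",cv2.hconcat([a,b]))
```

```text
34.65 [461.31397505 304.88212532 241.87417364]
scene
nsmall 157 top z [89.9 93.1 95.3] xy [606.  298.7]
nwide 332 top z [86.8 89.5 91.2] xy [598.5 162.8]
nobl 173 top z [82.2 85.5 87. ] xy [466.1 302.3]
nsq 204 top z [84.2 87.8 89.5] xy [463.9 165.5]
beaker [ 559. -239.   30.] [ 620. -184.   77.]
flask [587. -84.  30.] [624. -43.  86.]
side
nsmall 142 top z [91.8 94.8 96.5] xy [602.2 298.5]
nwide 357 top z [88.1 90.3 92.2] xy [594.  162.2]
nobl 284 top z [82.9 86.4 88.1] xy [459.9 302.8]
nsq 300 top z [84.8 88.2 90.2] xy [459.3 163.9]
beaker [ 560. -239.   30.] [ 617. -183.   78.]
flask [578. -86.  30.] [617. -47.  86.]
wrist
nsmall 1275 top z [93.4 95.2 96.5] xy [603.4 302. ]
nobl 2016 top z [85.1 86.8 88.1] xy [463.6 305.1]
nsq 2841 top z [87.1 88.8 90. ] xy [462.5 168.9]
```

View pics/fin.png

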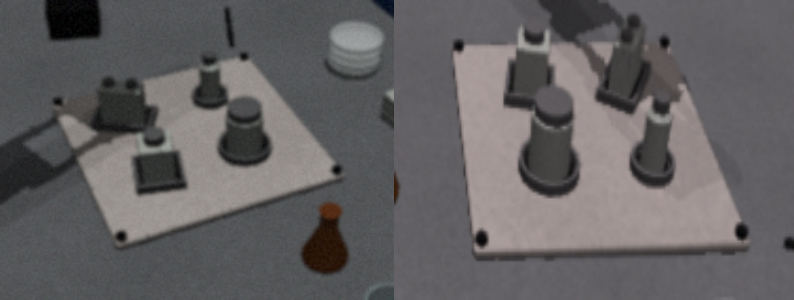

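All four are upright, with top heights matching floor seating (jar 90, small bottle 94, square bottle 88, cartridge 86). The beaker and flask are unmoved, so I'm handing in.

```bash
python3 -c "
from bench import r
print(r.close_job())"
```

```text
the job is handed in; nothing more can be done
None
```

All four white containers are standing in their matching nests, and the job was handed in at about 35 s of the 112 s allowed. I loaded them in the order listed: wide jar, small bottle, square bottle, cartridge.

- **Seating:** in the last scene and side pictures all four stand upright. Their tops measure about 90, 94, 87–89 and 86 mm in that order. Those match the nest floor at 16 mm plus each container's height, to within about 1 mm.
- **Position:** each one is within a few mm of its nest centre. The cameras differ by up to about 6 mm, which is partly calibration and partly which face each camera sees.
- **Forces:** the highest wrist force reported at the end of a move was about 7 N, as the gripper closed.
- **Beaker and flask:** their measured extents stayed within about 1–2 mm of the first view.
- **Look-alikes:** I never touched the purple or yellow ones, but I did not measure them again at the end.
- **Off-centre grip:** the small bottle was gripped about 5 mm off centre because I read the arm's pose before it had settled. I corrected for this when placing it.

No check failed. The hand-in reported no verdict.

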